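# Dry-fit a rover's upper deck on matched spacer pillars

## Robot

A 7-joint arm with a two-finger parallel gripper is mounted at the origin on the work surface. World frame = base frame: x ahead of the robot, y to its left, z up, the work surface at z = 0. Lengths are in m, angles in rad, forces in N, time in s.
With the tool pointing down it reaches from about 0.35 to 0.9 m from the base axis. Payload 7.2 kg.
Tool frame: the origin (TCP) lies between the finger pads; the fingertips stand 14 mm ahead of it and the grasp point (between the pads) lies 5 mm behind it; z points along the fingers, y is the line along which they close (so a half turn about z gives the same grasp; the last joint's range is limited). The gripper opens to 85 mm and grips with 20 to 120 N. Pads are 22 mm wide; open, the fingers measure 114 mm over their backs; the gripper's body (76 mm by 85 mm) begins 54 mm behind the grasp point. The pads swing forward as they close: fully open they stand 13 mm farther back than shut.
Start: joints at [1.188, 0.411, -0.013, 1.596, 0.006, 1.134, -0.082], TCP at [0.194, -0.594, 0.245] pointing down, gripper open.
Joint ranges: [-2.95, 2.95], [-0.29, 1.99], [-1.47, 1.44], [0.14, 2.54], [-1.03, 4.17], [0.13, 1.85], [-2.86, 2.86]. Speed limits (rad/s): [2.39, 2.39, 3.01, 3.01, 3.14, 3.14, 3.14].

## Interface

Orientations are given as a unit quaternion [x, y, z, w].
In Python, from plant import r gives the robot as it stands. Calls block until the motion is done:
- r.movep(position, orientation): joint-space move of the TCP to a pose.
- r.movel(position, rot=None, max_speed=0.15, force_limit=None): straight line of the TCP; rot=None keeps the orientation; max_speed is the mean speed in m/s. With force_limit (N) it stops when the force on the tool has changed by that much, and returns True; else False.
- r.set_joints(angles): joint-space move.
- r.set_gripper(opening, f_grip=None): finger opening in m; f_grip is the grip in N (None keeps the last); returns when the fingers have stopped.
- r.dwell(seconds).
- r.ik(position, orientation): joint angles nearest the present ones, or None.
- r.sense(): the state.
- r.grab_frame(name): name is "scene" or "top" or "wrist"; returns a dict with "frame" (400x640x3 uint8, red, green, blue), "K" (3x3 intrinsics, pixels), "view" (4x4, takes a point from world to camera coordinates). Camera axes: x right, y up, looking along -z (the intrinsics and any distortion apply to the point x, -y, -z); pixel columns grow to the right and rows downward; lengths in m; the calibration is good to about 2 mm. A picture is of the moment at which its call begins. There is no depth.
A pose or a line that the arm cannot do raises r.PlanningError and nothing moves.
- r.finish_job(): hands the job in; it is judged then, once.
The state is a dict: "clock": time; "q": joint angles; "dq": joint speeds; "effort": joint torques, N m; "tool_pos": TCP position; "orientation": TCP orientation; "ft_force": force on the tool from outside, world axes, zero at the start; "torque": the same for the moment, N m; "width": finger opening in m; "finger_force": force on a finger pad.
Only numpy, scipy, OpenCV 4.12 (cv2) and the standard library are available. Lean on these libraries where they do the work, as an engineer would, in place of code of your own. Each camera call takes 0.05 s, during which the arm holds its last target. There are 200 camera calls.

## Task

Dry-fit the upper deck of the little rover: pick out the four pillars that bring it level, standing the two longest upright on the two low bosses at the front of the chassis and the two medium ones on the bosses on the drive housing, one to a boss and each wholly on it. Then lay the deck with the battery pack flat and level on all four, centred and square over the chassis, either way round. Leave the stubby odd pillar, the caster, the sensor and the collar where they are.

Things in the scene. Friction and masses are not known exactly. Their poses are not given: they have to be found in the camera images.
- chassis: Rover chassis, fixed: black plate 200x130 mm, top z 30. Origin on the bench under its centre; x to the rover's front, z up. Four bosses dia 36: two low at x +65, y +-42, top z 32; two high at x -65, y +-42, top z 52, on the grey drive housing (60x126) across the rear. Its two wheels (axle x -65, |y| 75 to 99) reach z 73: finger room at high bosses is fore and aft. Green board mid-plate, top z 43.
- deck: Upper deck, loose, flat on the bench: blue plate 170 (x) x 124 (y) x 4 mm, 350 g, flat underneath. Hold it by the black battery pack on its centre: 60 (x) x 46 (y), z 4 to 36 mm. Green computer board towards +x (from x 38, up to 18 mm high), white breadboard towards -x (from x -43, 12 mm high). Origin: centre of the plate's underside, z up.
- long_a: Brass spacer pillar standing upright on the bench: plain round cylinder, 20 mm diameter, 60 mm tall, about 120 g, small dark threaded hole in its top. Origin: centre of its underside; z points up. One of the two tallest pillars (long_a and long_b are alike and interchangeable).
- long_b: Brass spacer pillar standing upright on the bench: plain round cylinder, 20 mm diameter, 60 mm tall, about 120 g, small dark threaded hole in its top. Origin: centre of its underside; z points up. One of the two tallest pillars (long_a and long_b are alike and interchangeable).
- mid_a: Brass spacer pillar standing upright on the bench: plain round cylinder, 20 mm diameter, 40 mm tall, about 80 g, small dark threaded hole in its top. Origin: centre of its underside; z points up. One of the two medium pillars (mid_a and mid_b are alike and interchangeable).
- mid_b: Brass spacer pillar standing upright on the bench: plain round cylinder, 20 mm diameter, 40 mm tall, about 80 g, small dark threaded hole in its top. Origin: centre of its underside; z points up. One of the two medium pillars (mid_a and mid_b are alike and interchangeable).
- stub: Odd brass pillar, 20 mm diameter but only 20 mm tall, standing. A bystander among the pillars, to be left alone. Origin: centre of its underside.
- caster: Steel ball caster, round flange 34 mm diameter, 24 mm tall, ball up. A bystander among the pillars, to be left alone. Origin: centre of its underside.
- sensor: Ultrasonic distance sensor lying face up: green board 20 (x) x 45 (y) mm with two round metal eyes, 15 mm tall. A bystander among the pillars, to be left alone. Origin: centre of its underside.
- collar: Dark steel shaft collar, a ring 30 mm across, 12 mm tall. A bystander among the pillars, to be left alone. Origin: centre of its underside.

How it is judged:
By the outcome, as a careful person would: the job done as asked, in the order asked, and still so for the second after the job is handed in, with the robot touching nothing.
It also fails if it takes over 109 s, if anything falls off the work surface, if the arm or the gripper's body presses on something with over 40 N, if the wrist force passes 120 N, or if a joint passes its speed limit or range.

## Working session

There is one attempt and no reset: what is moved stays moved. The work goes in short steps, each a Python script; the robot and the scene stay as the last script left them, time stands still between calls to the robot, and variables do not carry over. Pictures are saved under pics/ and viewed, at most 14 in all, crops included, and the job is handed in when it is done.

```bash
mkdir -p pics; ls; python3 - <<'E'
from plant import r
import cv2,numpy as np
for n in ["scene","top"]:
    f=r.grab_frame(n); cv2.imwrite(f"pics/{n}0.png",f["frame"][:,:,::-1]); np.savez(f"pics/{n}0.npz",**{k:v for k,v in f.items()}); print(n,f.keys(),f["K"],f["view"])
print(r.sense())
E
```

```text
pics
scene dict_keys(['frame', 'K', 'view']) [[398.63436855   0.         321.70644241]
 [  0.         398.63436855 197.69555982]
 [  0.           0.           1.        ]] [[-0.4783237   0.87816157  0.00622089  0.25526036]
 [-0.72364941 -0.39815638  0.56374022  0.40358396]
 [ 0.49753188  0.26514857  0.82592873 -1.0448893 ]
 [ 0.          0.          0.          1.        ]]
top dict_keys(['frame', 'K', 'view']) [[385.18210695   0.         318.43718205]
 [  0.         385.18210695 201.89184774]
 [  0.           0.           1.        ]] [[ 0.03559468 -0.99934707  0.00620075 -0.02270624]
 [ 0.97123946  0.03605391  0.23535935 -0.56011953]
 [-0.23542924 -0.00235513  0.97188864 -0.75393123]
 [ 0.          0.          0.          1.        ]]
{'clock': 0.1, 'q': array([ 1.18780769,  0.41183795, -0.01270574,  1.59692278,  0.00559171,
        1.13431467, -0.08221674]), 'dq': array([-8.15630113e-04, -3.55335526e-03, -4.50556509e-04, -2.38921823e-03,
        1.56032897e-03, -5.20005588e-05, -2.36253264e-05]), 'effort': array([ 3.34791614e-03, -6.01826477e+01,  6.84694983e-01, -3.00087440e+01,
        1.40557776e-02,  6.42329382e-03,  1.27145449e-05]), 'tool_pos': array([ 0.19334724, -0.59390816,  0.24454132]), 'orientation': array([ 9.87638961e-01,  1.56744248e-01, -1.61080257e-04, -7.05470600e-04]), 'ft_force': array([ 0.45435846,  0.69752111, -0.1399102 ]), 'torque': array([ 0.02581763, -0.04056069, -0.0407489 ]), 'finger_force': 0.0, 'width': 0.08542443791608913}
```

View pics/top0.png

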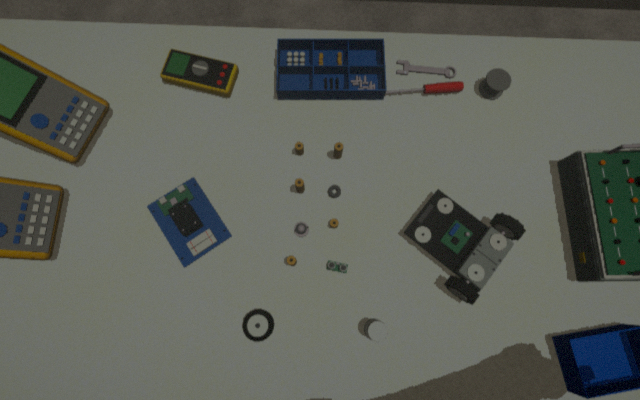

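View pics/scene0.png

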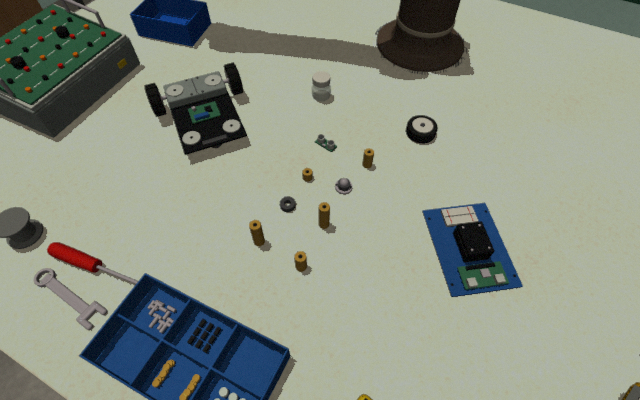

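The top view shows brass pillars at about (299,148), (338,150), (299,185) and (290,261), and the stub at (333,223). The deck is at (189,222), and the chassis at (460,245) with white bosses at (445,205), (423,235), (498,241) and (476,272). The scene view shows the two tall pillars at (257,232) and (324,215), the mediums at (301,261) and (368,158), and the stub at (307,174).

```bash
cat > h.py <<'E'
import numpy as np, cv2
from scipy.spatial.transform import Rotation as R
def cam(f):
    V=f["view"]; return V[:3,:3], V[:3,3], f["K"]
def ray(f,uv):
    Rm,t,K=cam(f); p=np.linalg.inv(K)@[uv[0],uv[1],1.]
    d=Rm.T@np.array([p[0],-p[1],-p[2]]); return -Rm.T@t, d/np.linalg.norm(d)
def onz(f,uv,z):
    o,d=ray(f,uv); return o+d*(z-o[2])/d[2]
def proj(f,X):
    Rm,t,K=cam(f); c=Rm@np.asarray(X,float)+t; p=K@[c[0],-c[1],-c[2]]; return p[:2]/p[2]
def tri(f,u,g,v):
    (o,d),(p,e)=ray(f,u),ray(g,v)
    s=np.linalg.lstsq(np.c_[d,-e],p-o,rcond=None)[0]; a,b=o+d*s[0],p+e*s[1]
    return (a+b)/2,np.linalg.norm(a-b)
def blobs(mask,amin,amax=1e9):
    n,l,s,c=cv2.connectedComponentsWithStats(mask.astype(np.uint8))
    return [(c[i],s[i],l==i) for i in range(1,n) if amin<=s[i][4]<=amax]
def hsv(f): return cv2.cvtColor(f["frame"],cv2.COLOR_RGB2HSV)
def brass(f):
    h=hsv(f); return (h[...,0]>10)&(h[...,0]<28)&(h[...,1]>120)&(h[...,2]>50)
def down(yaw): # tool z down; closing axis (y) along world direction yaw (mod pi)
    yaw=(yaw+np.pi/2)%np.pi-np.pi/2
    c,s=np.cos(yaw),np.sin(yaw); y=np.array([c,s,0]); z=np.array([0,0,-1.])
    return R.from_matrix(np.c_[np.cross(y,z),y,z])
E
python3 - <<'E'
from h import *
T,S=[dict(np.load(f"pics/{n}0.npz")) for n in("top","scene")]
tb=[b for b in blobs(brass(T),25,400) if 270<b[0][0]<360 and 130<b[0][1]<280]
sb=[b for b in blobs(brass(S),25,900) if 230<b[0][0]<390 and 140<b[0][1]<280]
print("scene",[(b[0].round(1),b[1][3:]) for b in sb])
for b in tb:
    for q in sb:
        X,e=tri(T,b[0],S,q[0])
        if e<.012 and -.01<X[2]<.05: print(b[0].round(1),b[1][4],q[0].round(1),X.round(4),round(e,4))
h=hsv(T)
m=(h[...,0]>100)&(h[...,0]<125)&(h[...,1]>120)
for b in blobs(m,500):
    if 140<b[0][0]<240:
        c=cv2.findContours(b[2].astype(np.uint8),0,1)[0][0]; rc=cv2.boxPoints(cv2.minAreaRect(c)); print("deck px",rc.round(1).tolist())
        P=np.array([onz(T,p,.004) for p in rc]); print(P.round(4), np.linalg.norm(P-np.roll(P,1,0),axis=1).round(4),P.mean(0).round(4))
for n,f,box in(("T",T,(400,180,530,310)),("S",S,(150,60,250,150))):
    g=hsv(f); w=(g[...,1]<70)&(g[...,2]>(135 if n=="T" else 135))
    for b in blobs(w,40,900):
        if box[0]<b[0][0]<box[2] and box[1]<b[0][1]<box[3]: print(n,b[0].round(1),b[1][2:],[onz(f,b[0],z).round(4)[:2].tolist() for z in(.032,.052)])
E
```

```text
scene [(array([367.9, 157.9]), array([ 19, 157], dtype=int32)), (array([307.1, 174.3]), array([13, 99], dtype=int32)), (array([323.9, 214.9]), array([ 26, 222], dtype=int32)), (array([256.4, 232.3]), array([ 26, 231], dtype=int32)), (array([300.4, 261.2]), array([ 20, 184], dtype=int32))]
[298.8 146.1] 43 [300.4 261.2] [0.6996 0.0488 0.0308] 0.0023
[338.3 146.6] 46 [256.4 232.3] [ 0.6953 -0.0406  0.0452] 0.0051
[298.7 182.8] 47 [323.9 214.9] [0.6082 0.0438 0.0428] 0.0014
[333.5 222.8] 49 [307.1 174.3] [ 0.5261 -0.0373  0.0146] 0.0008
[290.9 260.1] 57 [367.9 157.9] [0.439  0.0526 0.0249] 0.0002
deck px [[145.8000030517578, 207.3000030517578], [192.5, 177.0], [230.8000030517578, 235.89999389648438], [184.10000610351562, 266.20001220703125]]
[[0.5484 0.3915 0.004 ]
 [0.6247 0.2932 0.004 ]
 [0.49   0.1918 0.004 ]
 [0.4189 0.2886 0.004 ]] [0.1654 0.1244 0.1686 0.1201] [0.5205 0.2913 0.004 ]
S [212.4  79.5] [ 16  10 123] [[0.4045, -0.355], [0.4221, -0.3362]]
S [174.4  89.6] [ 17  11 130] [[0.4732, -0.4083], [0.4885, -0.3876]]
S [230.9 125.4] [ 17  12 144] [[0.5025, -0.2326], [0.5168, -0.2178]]
S [191. 137.] [ 17  13 156] [[0.5684, -0.2841], [0.5805, -0.2676]]
```

```bash
python3 - <<'E'
from plant import r
from h import *
def go(n,p,yaw):
    r.movep(p,down(yaw).as_quat()); f=r.grab_frame("wrist"); np.savez(f"pics/{n}.npz",**f); cv2.imwrite(f"pics/{n}.png",f["frame"][:,:,::-1])
    s=r.sense(); Rm,t,K=cam(f); print(n,s["clock"],s["tool_pos"].round(4),"cam",(-Rm.T@t).round(3),"look",(-Rm[2]).round(3),K[0,0].round(1))
for y in (0,1.57,-.66,.91): print(y,r.ik([.5,-.31,.3],down(y).as_quat()))
go("w_ch",[.495,-.31,.30],1.4)
go("w_pi",[.56,.01,.30],1.57)
E
python3 -c "
import cv2,numpy as np
cv2.imwrite('pics/w1.png',np.vstack([cv2.imread('pics/w_%s.png'%n)[:,:] for n in('ch','pi')])[::1,::1][:, :][:800] if 0 else cv2.resize(np.vstack([cv2.imread('pics/w_%s.png'%n) for n in('ch','pi')]),(480,600)))"; mv pics/w1.png pics/ 2>/dev/null; ls pics
```

```text
0 [ 0.78610398  0.34045294 -0.41279188  1.59337826  0.14223128  1.23759202
  0.34779509]
1.57 [ 0.97536101  0.38732283 -0.67899365  1.58072291  0.25156159  1.26283848
  1.8258974 ]
-0.66 [ 0.68892799  0.32544945 -0.28262775  1.60013942  0.09476753  1.22949237
 -0.27138944]
0.91 [ 0.89317602  0.36351196 -0.56064404  1.58611449  0.20057367  1.24990905
  1.20846705]
w_ch 1.7 [ 0.4943 -0.3112  0.2996] cam [ 0.424 -0.299  0.428] look [ 0.274 -0.048 -0.96 ] 284.2
w_pi 2.9917 [0.5602 0.0077 0.2997] cam [0.489 0.008 0.428] look [ 0.279 -0.001 -0.96 ] 284.2
scene0.npz
scene0.png
top0.npz
top0.png
w1.png
w_ch.npz
w_ch.png
w_pi.npz
w_pi.png
```

View pics/w1.png

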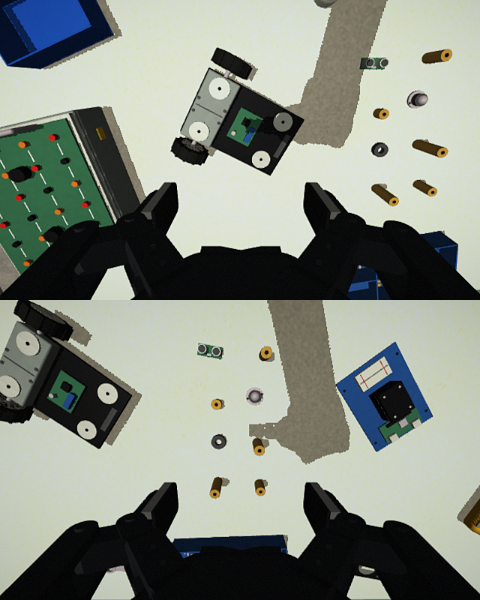

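The wrist views are 640×400 each, stacked and scaled. The upper one shows the chassis bosses at stacked pixels (283,122), (261,159), (221,88) and (199,131). The lower one shows all four bosses, all the pillars and the deck at (385,397).

```bash
python3 - <<'E'
from h import *
W={n:dict(np.load(f"pics/{n}.npz")) for n in("w_ch","w_pi")}
hts={"mid1":((.70,.049),.04),"long1":((.695,-.041),.06),"long2":((.608,.044),.06),"stub":((.526,-.037),.02),"mid2":((.439,.053),.04)}
lo=np.array([[.5025,-.2326],[.5684,-.2841]]);hi=np.array([[.4221,-.3362],[.4885,-.3876]])
for n,f in W.items():
    h=hsv(f); m=(h[...,0]>8)&(h[...,0]<30)&(h[...,1]>110)
    m[:, :]=cv2.morphologyEx(m.astype(np.uint8),cv2.MORPH_CLOSE,np.ones((5,5)))>0
    for b in blobs(m,60,3000):
        for k,(xy,z) in hts.items():
            X=onz(f,b[0],z/2)
            if np.hypot(*(X[:2]-xy))<.02: print(n,k,b[1].tolist(),X.round(4)[:2])
    P=[]
    for z,pts in((.032,lo),(.052,hi)):
        for q in pts:
            u=proj(f,[*q,z])
            w=(h[...,1]<60)&(h[...,2]>(100 if z<.04 and n=="w_ch" else 150))
            if not(0<u[0]<640 and 0<u[1]<400): continue
            w=w&(np.hypot(*(np.mgrid[:400,:640][::-1]-u[:,None,None]))<32)
            for b in blobs(w,250,2500):
                c=cv2.findContours(b[2].astype(np.uint8),0,1)[0][0]; e=cv2.fitEllipse(c); X=onz(f,e[0],z)
                print(n,z,b[1].tolist(),[round(a,1) for a in e[0]+e[1]],X.round(4)[:2])
f=W["w_pi"];h=hsv(f); m=(h[...,0]>100)&(h[...,0]<125)&(h[...,1]>120)
for b in blobs(m,3000):
    if b[0][0]>350 and b[0][1]<250:
        c=cv2.findContours(b[2].astype(np.uint8),0,1)[0][0]; P=np.array([onz(f,p[0],.004)[:2] for p in cv2.convexHull(c)],np.float32)
        rc=cv2.minAreaRect(P); print("deck",np.array(rc[0]),rc[1],rc[2])
g=(h[...,2]<60); 
for b in blobs(g,600,9000):
    if b[0][0]>450 and b[0][1]<230: 
        X=onz(f,b[0],.03); print("batt",b[1].tolist(),X.round(4))
cv2.imwrite("pics/crop.png",cv2.resize(f["frame"][:,:,::-1][30:230,0:600],(800,267),interpolation=cv2.INTER_CUBIC))
E
```

```text
w_ch mid2 [563, 66, 40, 18, 537] [0.4356 0.0529]
w_ch stub [498, 145, 21, 14, 233] [ 0.5234 -0.0383]
w_ch long2 [550, 187, 47, 23, 597] [0.6039 0.0444]
w_ch mid1 [551, 240, 32, 22, 370] [0.6962 0.0485]
w_ch long1 [496, 246, 36, 29, 471] [ 0.6917 -0.0407]
w_ch 0.032 [363, 131, 47, 63, 842] [381.0, 161.7, 51.1, 58.8] [ 0.5024 -0.2271]
w_ch 0.032 [365, 151, 25, 24, 435] [376.8, 162.0, 22.9, 24.2] [ 0.5018 -0.233 ]
w_ch 0.032 [336, 201, 24, 23, 445] [347.5, 212.1, 22.7, 23.7] [ 0.5683 -0.2843]
w_ch 0.032 [316, 205, 64, 40, 1035] [348.6, 217.6, 48.7, 59.1] [ 0.5772 -0.284 ]
w_ch 0.052 [260, 86, 47, 40, 384] [282.4, 110.7, 38.0, 49.0] [ 0.4123 -0.3463]
w_ch 0.052 [264, 94, 54, 56, 1775] [288.9, 123.3, 47.7, 50.5] [ 0.4288 -0.3414]
w_ch 0.052 [233, 143, 61, 53, 1935] [264.3, 168.2, 46.7, 55.5] [ 0.4802 -0.3856]
w_pi mid2 [346, 62, 17, 19, 242] [0.435  0.0519]
w_pi stub [282, 132, 14, 14, 159] [ 0.5236 -0.039 ]
w_pi long2 [337, 184, 16, 23, 272] [0.6038 0.0417]
w_pi long1 [280, 236, 16, 29, 318] [ 0.6914 -0.0434]
w_pi mid1 [340, 239, 14, 22, 232] [0.6963 0.0472]
w_pi 0.032 [130, 112, 27, 27, 544] [143.0, 124.6, 23.7, 28.3] [ 0.5025 -0.2327]
w_pi 0.032 [103, 161, 25, 25, 468] [115.2, 172.9, 21.8, 26.4] [ 0.5688 -0.284 ]
w_pi 0.032 [84, 169, 58, 36, 823] [108.7, 188.4, 28.5, 57.2] [ 0.5914 -0.2979]
w_pi 0.052 [22, 42, 30, 33, 719] [36.3, 57.6, 26.0, 34.5] [ 0.423  -0.3354]
w_pi 0.052 [0, 100, 26, 30, 576] [11.6, 115.2, 23.3, 31.0] [ 0.4896 -0.3858]
deck [0.51833338 0.28901067] (0.1689015030860901, 0.123345747590065) 36.9619255065918
batt [492, 108, 61, 63, 2268] [0.5194 0.2851 0.03  ]
```

View pics/crop.png

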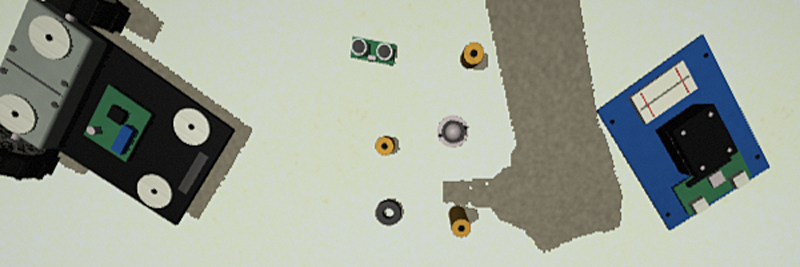

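The crop confirms the layout: collar (389,212), caster (453,131), stub (385,145), sensor (374,49), and the deck's computer end points towards the lower right, so its yaw is about +37°. I'll place the first pillar and check it.

```bash
cat > m.py <<'E'
from plant import r
from h import *
LO=[np.array([.5024,-.2330]),np.array([.5686,-.2841])]; HI=[np.array([.4225,-.3358]),np.array([.489,-.3867])]
YAW=np.arctan2(.1027,.0797); C=np.array([.4956,-.3099])
def hover(xy,z,yaw):
    """joint move above xy, then return the offset that cancels the standing position error"""
    r.movep([*xy,z],down(yaw).as_quat()); r.dwell(.3)
    return np.array(xy)-r.sense()["tool_pos"][:2]
def pick(xy,zt,width,yaw,force=40,zh=.15):
    r.set_gripper(width); e=hover(xy,zh,yaw)
    r.movel([*(xy+e),zt+.02],max_speed=.15); r.movel([*(xy+e),zt],max_speed=.05)
    r.dwell(.2); p=r.sense()["tool_pos"]
    r.set_gripper(0,force); s=r.sense(); print("pick",p.round(4),"width",round(s["width"],4),"F",round(s["finger_force"],1))
    r.movel([*(xy+e),.2],max_speed=.25); print("lifted width",round(r.sense()["width"],4))
    return p
def place(xy,zt,yaw,width,zh=.22,up=.22):
    e=hover(xy,zh,yaw); r.movel([*(xy+e),zt+.012],max_speed=.15); r.dwell(.3)
    e=e+np.array(xy)-r.sense()["tool_pos"][:2]
    hit=r.movel([*(xy+e),zt-.005],max_speed=.02,force_limit=6)
    s=r.sense(); print("place hit",hit,s["tool_pos"].round(4),"dz",round(s["tool_pos"][2]-zt,4),s["ft_force"].round(1))
    r.set_gripper(width); r.dwell(.2); r.movel([*(xy+e),up],max_speed=.2); print("clock",r.sense()["clock"])
E
python3 - <<'E'
from m import *
p=pick(np.array([.6038,.0428]),.035,.05,YAW)
place(LO[0],.032+p[2],YAW,.045)
r.movep([.45,-.22,.30],down(YAW).as_quat()); f=r.grab_frame("wrist"); np.savez("pics/p1.npz",**f); cv2.imwrite("pics/p1.png",f["frame"][:,:,::-1])
print(proj(f,[*LO[0],.092]))
E
```

```text
pick [0.6036 0.0433 0.0352] width 0.0185 F 39.0
lifted width 0.0191
place hit True [ 0.5021 -0.2331  0.0672] dz -0.0 [-1.   0.5  5.9]
clock 12.1333
[338.95748022 213.69280997]
```

View pics/p1.png

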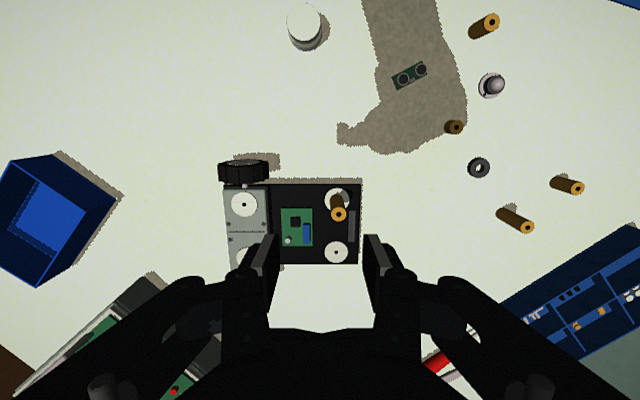

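The first long pillar stands on its low boss. Its top is at (339,214), exactly where predicted. Next are the other three.

```bash
python3 - <<'E'
from m import *
for src,zt,dst,bz in(([.6915,-.0422],.035,LO[1],.032),([.6962,.0480],.021,HI[1],.052),([.4353,.0525],.021,HI[0],.052)):
    p=pick(np.array(src),zt,.05,YAW); place(dst,bz+p[2],YAW,.045)
r.movep([.42,-.16,.32],down(YAW).as_quat()); f=r.grab_frame("wrist"); np.savez("pics/p2.npz",**f); cv2.imwrite("pics/p2.png",f["frame"][:,:,::-1])
for q in LO+HI: print(proj(f,[*q,.092]).round(1))
E
```

```text
pick [ 0.6917 -0.041   0.0353] width 0.0189 F 39.1
lifted width 0.0193
place hit True [ 0.5682 -0.2843  0.0672] dz -0.0001 [-1.2 -0.5  5.7]
clock 22.0167
pick [0.6963 0.0493 0.0213] width 0.0192 F 39.1
lifted width 0.0186
place hit True [ 0.4887 -0.3867  0.0732] dz -0.0001 [-1.1  0.5  6.7]
clock 32.2417
pick [0.4352 0.0529 0.0212] width 0.0189 F 38.9
lifted width 0.0188
place hit True [ 0.4222 -0.3358  0.0732] dz 0.0001 [-1.4  0.3  6.4]
clock 42.4417
[317.3 249.8]
[317.7 301.8]
[222.8 249.9]
[228.8 302. ]
```

View pics/p2.png

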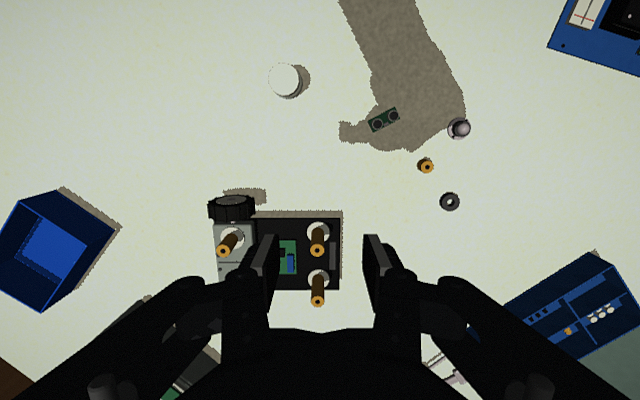

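Three pillars are visible on their bosses: (317,250), (317,302) and (229,250, with its top leaning away in perspective). The fourth is hidden by the finger. I'll measure the deck up close and check the fourth pillar in the scene view.

```bash
python3 - <<'E'
from m import *
r.movep([.61,.28,.30],down(np.pi/2).as_quat()); r.dwell(.2)
f=r.grab_frame("wrist"); s=r.grab_frame("scene")
h=hsv(f); m=(h[...,0]>100)&(h[...,0]<125)&(h[...,1]>120)
for b in blobs(m,3000):
    c=cv2.findContours(b[2].astype(np.uint8),0,1)[0][0]; P=np.array([onz(f,p[0],.004)[:2] for p in cv2.convexHull(c)],np.float32)
    rc=cv2.minAreaRect(P); print("deck",b[1],np.array(rc[0]),rc[1],rc[2])
# undistorted crop pair for one look
for q in LO+HI: print(proj(s,[*q,.092]).round(1))
a=cv2.resize(s["frame"][40:190,120:280],(560,525),interpolation=cv2.INTER_CUBIC)
b=cv2.resize(f["frame"],(560,350))
cv2.imwrite("pics/s2.png",a[:,:,::-1]); cv2.imwrite("pics/d1.png",f["frame"][:,:,::-1]); np.savez("pics/d1.npz",**f)
E
```

```text
deck [ 251  155  123  122 4171] [0.51938689 0.28950518] (0.1682460755109787, 0.12296003103256226) 36.96132278442383
[225.2 103.4]
[182.6 115.4]
[208.3  64.4]
[168.8  74.7]
```

View pics/s2.png

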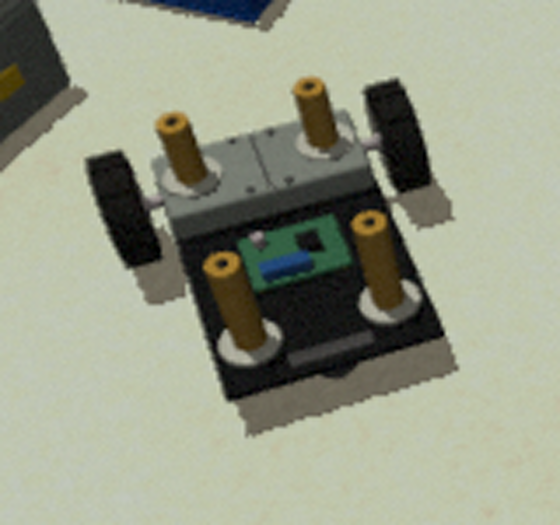

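View pics/d1.png

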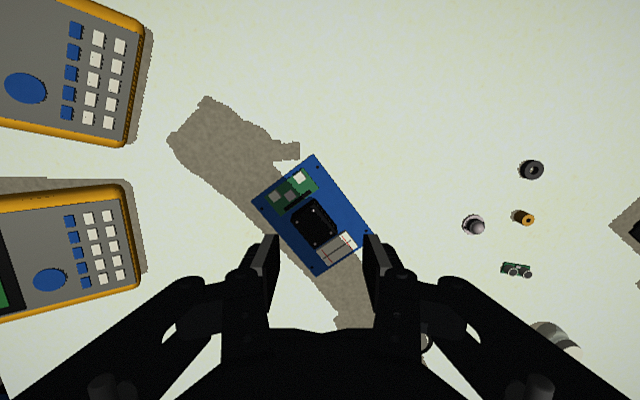

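The pillars stand at crop pixels (172,122), (310,88), (222,264) and (369,222), each centred on its boss. The close view puts the deck at (310,215), which agrees with the earlier fit to 1 mm. Now I'll pick it up and place it.

```bash
python3 - <<'E'
from m import *
dy=np.radians(36.96)+np.pi/2
p=pick(np.array([.5190,.2893]),.023,.066,dy,force=80)
place(C,.092+p[2],YAW+np.pi/2,.066,zh=.24,up=.25)
r.movep([.40,-.10,.34],down(YAW).as_quat())
s=r.grab_frame("scene"); t=r.grab_frame("top"); w=r.grab_frame("wrist")
q=C
h=hsv(t); 
for n,f in(("top",t),("wrist",w)):
    h=hsv(f); m=(h[...,0]>100)&(h[...,0]<125)&(h[...,1]>120); u=proj(f,[*C,.096])
    for b in blobs(m,300):
        if np.hypot(*(b[0]-u))<40:
            c=cv2.findContours(b[2].astype(np.uint8),0,1)[0][0]; P=np.array([onz(f,x[0],.096)[:2] for x in cv2.convexHull(c)],np.float32)
            print(n,b[1],cv2.minAreaRect(P),"want",C,np.degrees(YAW))
a=np.hstack([cv2.resize(s["frame"][20:170,120:280],(400,375),interpolation=cv2.INTER_CUBIC),cv2.resize(t["frame"][170:320,390:550],(400,375),interpolation=cv2.INTER_CUBIC)])
cv2.imwrite("pics/fin.png",a[:,:,::-1]); cv2.imwrite("pics/finw.png",w["frame"][:,:,::-1])
E
```

```text
pick [0.5182 0.2892 0.0232] width 0.0448 F 83.4
lifted width 0.0448
place hit True [ 0.4953 -0.3099  0.1155] dz 0.0003 [-0.3  0.1  4.1]
clock 56.1917
wrist [ 253  263   56   71 1672] ((0.5197211503982544, -0.27387285232543945), (0.08731099963188171, 0.12394437193870544), 52.052452087402344) want [ 0.4956 -0.3099] 52.186865769771416
```

View pics/fin.png

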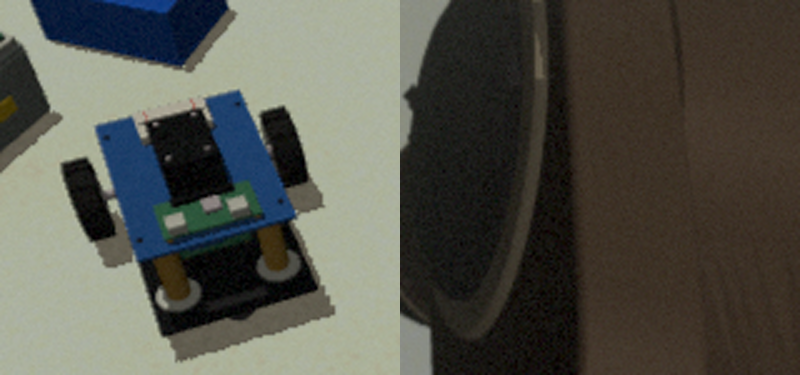

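View pics/finw.png

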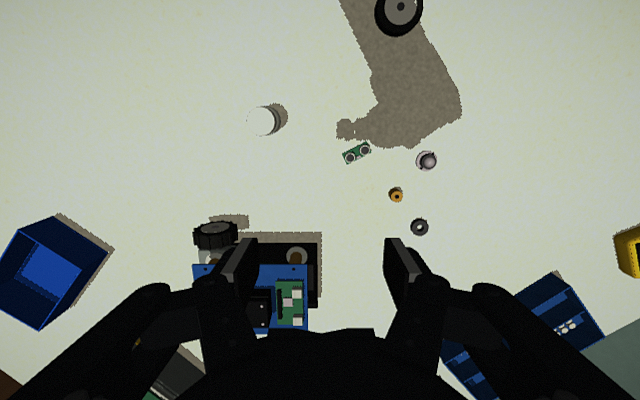

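The deck lies on the pillars, square at 52.05° against the wanted 52.19°. The wrist view was partly occluded, so I'll measure its centring from a clear view.

```bash
python3 - <<'E'
from m import *
r.movep([.58,-.05,.32],down(1.4).as_quat()); r.dwell(.2)
w=r.grab_frame("wrist"); s=r.grab_frame("scene")
for n,f in(("wrist",w),("scene",s)):
    h=hsv(f); m=(h[...,0]>100)&(h[...,0]<125)&(h[...,1]>120); u=proj(f,[*C,.096])
    for b in blobs(m,300):
        if np.hypot(*(b[0]-u))<40:
            c=cv2.findContours(b[2].astype(np.uint8),0,1)[0][0]; P=np.array([onz(f,x[0],.096)[:2] for x in cv2.convexHull(c)],np.float32)
            rc=cv2.minAreaRect(P); print(n,u.round(),b[1],rc,"err body",(R.from_euler('z',-YAW).as_matrix()[:2,:2]@(np.array(rc[0])-C)*1e3).round(1),"mm")
cv2.imwrite("pics/fin2.png",w["frame"][:,:,::-1]); print(r.sense()["clock"])
E
```

```text
wrist [102. 141.] [  24   58  163  155 7474] ((0.49605196714401245, -0.30738797783851624), (0.17015111446380615, 0.12525619566440582), 52.10041427612305) err body [2.3 1.2] mm
scene [196.  87.] [ 159   57   79   69 1970] ((0.4970487356185913, -0.30509334802627563), (0.17325320839881897, 0.12444131076335907), 51.858856201171875) err body [4.7 1.8] mm
58.825
```

View pics/fin2.png

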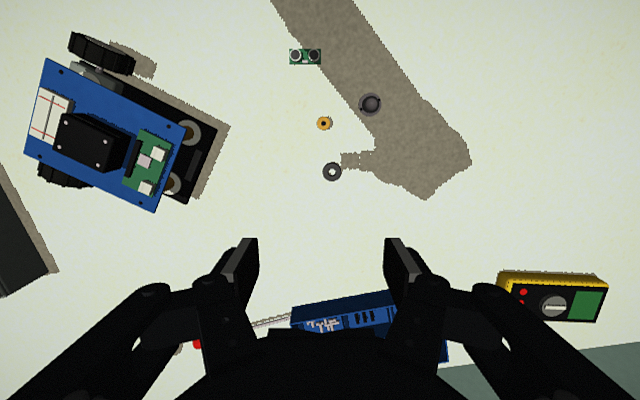

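The deck at (105,135) is centred within about 2 mm and square to 0.1°. The bystanders are in place and the arm is clear, so I'm handing the job in.

```bash
python3 -c "
from plant import r
print(r.finish_job())"
```

```text
the job is handed in; nothing more can be done
None
```

The job is handed in: the two long pillars stand on the front bosses and the two medium ones on the drive housing. The deck rests on all four, about 2 mm off centre and square to about 0.1°, with the stub, caster, sensor and collar left where they were.

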